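# Bring out a nozzle cassette and hold it over the light pad

## Task

Slide the shuttle's carriage by its red handle out from under the white guard, all the way to its stop, then take the nozzle cassette straight up out of its nest, leaving the carriage at the stop. Carry it level to the inspection light pad and finish while still holding it: steady and level, centred about 15 cm above the pad and lengthwise along it, without shifting the other things on the bench.

Things in the scene. Friction and masses are not known exactly. Their poses are not given: they have to be found in the camera images.
- shuttle: Fixed shuttle: aluminium plate 160 (x) x 280 (y) x 10 mm, rails along y. Origin on the bench at the plate's middle, z up, yaw within 0.3 rad. A white guard covers local y +28 to +126 mm, x -65 to +82 mm: roof at z 83-88 mm, open at the front (-x) and right (-y). The cassette cannot be lifted out beneath it; right of y = +28 mm all is open above.
- carriage (a joint): Carriage travel along the shuttle's -y, m: 0 fully under the guard, 0.14 at the stop (right end of the rails). Starts at 0. About 1.5 N of friction; stays where it is left. Its middle is at local x = 0, y = 75 mm minus the travel.
- handle (a point): Red upright round handle of the carriage, 14 mm thick, free-standing in front of the guard, from z = 27 to 84 mm above the bench; the point is on its axis at z = 65 mm. It rides with the carriage, 108 mm in front (local -x) of the carriage's middle; its axes are the shuttle's.
- cassette_center (a point): Middle of the cassette's block: black, 110 mm long (own y), 32 mm wide (own x) with a blue panel on its -x side, 26 mm high, plus 8 mm white nozzles on top. Starts mid-carriage, length along the shuttle's x, this point 51 mm above the bench. Only its ends sit in white supports (3 mm play); the middle 80 mm is open for fingers on both long sides and 14 mm below, down to z = 24 mm.
- cassette: The same nozzle cassette, about 0.12 kg; origin at the middle of its underside, 13 mm below its centre; z up, y along its length.
- pad_top (a point): Middle of the top of the inspection light pad, a flat black frame with a white panel, 160 (its x axis) x 110 x 13 mm, fixed on the bench at the right; z up. Its long side is its x axis, its yaw varies by up to 0.35 rad.
- small_box: Bystander: small light-grey box, 32x52x20 mm, at the back between shuttle and pad. Origin at the middle of its underside.
- lab_timer: Bystander: small white timer, 62x68x24 mm, at the front edge between shuttle and pad. Origin at the middle of its underside.
- red_marker: Bystander: red-capped marker pen lying along y, 137 mm long, 14 mm thick, at the back. Origin at the middle of its underside.

How it is judged:
By the outcome, as a careful person would: the job done as asked, in the order asked, and still so for the second after the job is handed in, while the arm keeps its last pose, push and grip.
It also fails if it takes over 48 s, if anything falls off the work surface, if the arm or the gripper's body presses on something with over 40 N, if the wrist force passes 120 N, or if a joint passes its speed limit or range.

## Robot

A 6-joint arm with a two-finger parallel gripper is mounted at the origin on a cart in front of the work surface, level with it; the furniture and walls round the work are solid. World frame = base frame: x ahead of the robot, y to its left, z up, the work surface at z = 0. Lengths are in mm, angles in rad, forces in N, time in s.
With the tool pointing down it reaches from about 350 to 975 mm from the base axis. Payload 7.1 kg.
Tool frame: the origin (TCP) lies on the front face of the gripper's body, between the roots of the fingers; the fingertips stand 80 mm ahead of it and the grasp point (between the pads) lies 61 mm ahead of it (env.tips_ahead is the distance from the TCP to the fingertips, in mm); z points along the fingers, y is the direction in which the jaws open and shut (so a half turn about z gives the same grasp; the last joint's range is limited). The gripper opens to 88 mm and grips with 3 to 60 N. Pads are 20 mm wide; open, the fingers measure 115 mm over their backs; the gripper's body (75 mm by 178 mm) begins 61 mm behind the grasp point.
Start: joints at [1.327, 0.423, 1.63, -0, 1.089, -0.019], TCP at [139.289, 609.265, 302.675] pointing down, gripper open.
Joint ranges: [-3, 3], [-0.9, 2.11], [0.09, 2.58], [-1.31, 4.45], [0.11, 2.69], [-2.54, 2.54]. Speed limits (rad/s): [2.39, 2.39, 3.01, 3.14, 3.14, 3.14].

## Interface

Orientations are given as a unit quaternion [x, y, z, w].
In Python, from station import env, set_gripper, viewer, workorder gives the robot as it stands. Calls block until the motion is done:
- env.reach(position, orientation): joint-space move of the TCP to a pose.
- env.move_l(position, rot=None, rate=150, f_stop=None): straight line of the TCP; rot=None keeps the orientation; rate is the mean speed in mm/s. With f_stop (N) it stops when the force on the tool has changed by that much, and returns True; else False.
- env.move_joints(angles): joint-space move.
- set_gripper(opening): finger opening in mm; the grip force is fixed at half the most; returns when the fingers have stopped.
- env.hold(seconds).
- env.ik(position, orientation): joint angles nearest the present ones, or None.
- env.read_state(): the state.
- viewer.camera(name): name is "side" or "top"; returns the picture (384x512x3 uint8, blue, green, red); there is no depth.
- viewer.camera_params(name): a dict with "fx", "fy", "cx", "cy" (pixels), "pose" (4x4, takes a point from camera to world coordinates). Camera axes: x right, y up, looking along -z (the intrinsics and any distortion apply to the point x, -y, -z); pixel columns grow to the right and rows downward; lengths in mm; the calibration is good to about 2 mm. A picture is of the moment at which its call begins. camera_params takes no time and is no camera call.
A pose or a line that the arm cannot do raises env.IKError and nothing moves.
- workorder.sign_off(): hands the job in, once; it reports no verdict.
The state is a dict: "time_s": time; "qpos": joint angles; "dq": joint speeds; "tau": joint torques, N m; "tool_pos": TCP position; "orientation": TCP orientation; "force": force on the tool from outside, world axes, zero at the start; "wrist_torque": the same for the moment, N m; "width": finger opening in mm.
Only numpy, scipy, OpenCV 4.12 (cv2) and the standard library are available. Lean on these libraries where they do the work, as an engineer would, in place of code of your own. Each camera call takes 0.05 s, during which the arm holds its last target.

## Working session

There is one attempt and no reset: what is moved stays moved. The work goes in short steps, each a Python script; the robot and the scene stay as the last script left them, time stands still between calls to the robot, and variables do not carry over. Pictures are saved under pics/ and viewed, and the job is handed in when it is done.

```bash
ls; mkdir -p pics
python3 - <<'E'
from station import env,viewer
import cv2
for n in("side","top"):
    cv2.imwrite(f"pics/{n}0.png",viewer.camera(n)); p=viewer.camera_params(n); print(n,p)
s=env.read_state();print(s)
E
```

```text
pics
side {'fx': 470.0896069864855, 'fy': 470.0896069864855, 'cx': 260.31158213338085, 'cy': 193.30688899845288, 'pose': array([[ 4.93854997e-01,  5.53144954e-01, -6.70923171e-01,
        -2.43165320e+02],
       [-8.69413578e-01,  3.00732625e-01, -3.92020305e-01,
        -4.22851065e+02],
       [-1.50755672e-02,  7.76910901e-01,  6.29430044e-01,
         8.57662803e+02],
       [ 0.00000000e+00,  0.00000000e+00,  0.00000000e+00,
         1.00000000e+00]])}
top {'fx': 386.69884983947674, 'fy': 386.69884983947674, 'cx': 256.55858452295524, 'cy': 198.59288381716237, 'pose': array([[ 1.28990531e-02,  9.78541559e-01, -2.05645403e-01,
         4.19570533e+02],
       [-9.99910263e-01,  1.18793250e-02, -6.19261272e-03,
         5.78105913e+01],
       [-3.61680034e-03,  2.05706827e-01,  9.78606979e-01,
         8.99827762e+02],
       [ 0.00000000e+00,  0.00000000e+00,  0.00000000e+00,
         1.00000000e+00]])}
{'time_s': 0.1, 'qpos': array([ 1.32698453e+00,  4.23769707e-01,  1.63060541e+00,  1.14259119e-05,
        1.08859665e+00, -1.90158817e-02]), 'dq': array([-1.05400823e-03,  2.91114204e-04, -1.28537534e-03, -2.28063578e-03,
        1.68466550e-03, -2.41614130e-05]), 'tau': array([ 6.58265139e-05, -5.45614743e+01, -2.74326646e+01,  6.44766586e-02,
        1.88579009e-02, -1.78221154e-05]), 'tool_pos': array([139.20513191, 608.89956802, 301.97926082]), 'orientation': array([ 1.12164054e-01,  9.93689463e-01, -6.82950251e-04, -9.53730764e-05]), 'force': array([ 0.61667509,  0.07450459, -0.7970118 ]), 'wrist_torque': array([-0.0638341 , -0.00065673,  0.01931719]), 'width': 87.7474876819883}
```

View pics/top0.png

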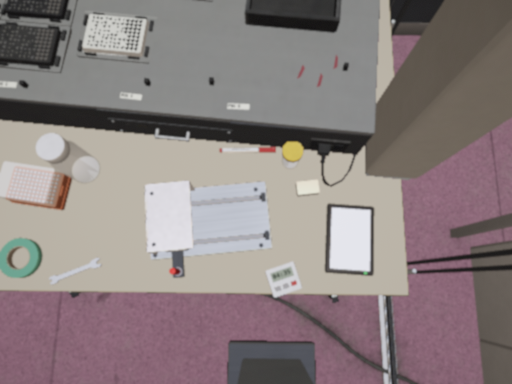

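View pics/side0.png

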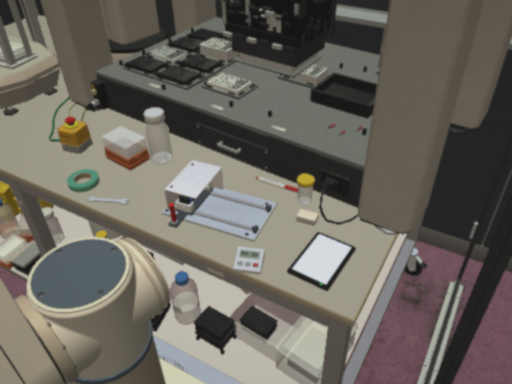

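The top view shows the guard at about (170,215), the red handle top at (176,270), the plate spanning columns 147–270, the pad at (350,240) and the timer at (284,280). The side view shows the handle at (173,212) and the pad at (322,259). Next I'll measure them.

```bash
cat > h.py <<'E'
import numpy as np, cv2
from station import env,set_gripper,viewer,workorder
from scipy.spatial.transform import Rotation as R
def ray(n,u,v):
    p=viewer.camera_params(n);T=p["pose"]
    d=np.array([(u-p["cx"])/p["fx"],-(v-p["cy"])/p["fy"],-1.])
    d=T[:3,:3]@d; return T[:3,3],d/np.linalg.norm(d)
def onz(n,u,v,z):
    o,d=ray(n,u,v); return o+d*(z-o[2])/d[2]
def tri(u1,u2,a="top",b="side"):
    o1,d1=ray(a,*u1);o2,d2=ray(b,*u2)
    s=np.linalg.lstsq(np.c_[d1,-d2],o2-o1,rcond=None)[0]
    p,q=o1+s[0]*d1,o2+s[1]*d2
    return (p+q)/2,np.linalg.norm(p-q)
def proj(n,X):
    p=viewer.camera_params(n);T=p["pose"]
    c=T[:3,:3].T@(np.asarray(X)-T[:3,3]); return np.array([p["cx"]+p["fx"]*c[0]/-c[2],p["cy"]-p["fy"]*c[1]/-c[2]])
def blobs(m,amin=10):
    cs,_=cv2.findContours(m.astype(np.uint8),cv2.RETR_EXTERNAL,cv2.CHAIN_APPROX_NONE)
    return [c for c in cs if cv2.contourArea(c)>=amin]
def red(im):
    b,g,r=[im[...,i].astype(int) for i in range(3)]
    return (r>g+60)&(r>b+60)
def down(yaw): # tool z down; tool y axis = jaw direction at world angle yaw
    y=np.array([np.cos(yaw),np.sin(yaw),0]);z=np.array([0,0,-1.]);x=np.cross(y,z)
    return R.from_matrix(np.c_[x,y,z]).as_quat()
E
python3 - <<'E'
from h import *
np.set_printoptions(precision=1,suppress=True)
for n in("top","side"):
    im=cv2.imread(f"pics/{n}0.png")
    for c in blobs(red(im),4):
        x,y,w,h=cv2.boundingRect(c);print(n,"red",x,y,w,h,cv2.minAreaRect(c))
    mn=im.min(2)
    for c in blobs(mn>190,150):
        rr=cv2.minAreaRect(c);print(n,"white",rr)
    hsv=cv2.cvtColor(im,cv2.COLOR_BGR2HSV)
    dark=im.max(2)<60
    for c in blobs(dark,300):
        rr=cv2.minAreaRect(c)
        if 100<rr[0][0]<400 and rr[0][1]>170: print(n,"dark",rr)
def crop(n,x,y,w,h,k):
    im=cv2.imread(f"pics/{n}0.png")[y:y+h,x:x+w]
    return cv2.resize(im,None,fx=k,fy=k,interpolation=cv2.INTER_CUBIC)
cv2.imwrite("pics/tc.png",crop("top",135,170,150,115,5))
cv2.imwrite("pics/sc.png",crop("side",150,150,140,100,5))
E
```

```text
top red 292 282 4 3 ((293.5, 283.0), (2.0, 3.0), 90.0)
top red 169 268 10 7 ((173.0, 271.0), (7.0710673332214355, 7.071067810058594), 45.0)
top red 259 147 16 5 ((266.5, 149.0), (4.0, 15.0), 90.0)
top white ((283.1499938964844, 278.95001220703125), (28.460494995117188, 29.409177780151367), 71.56505584716797)
top white ((73.99998474121094, 270.4999694824219), (8.543977737426758, 51.86673355102539), 69.30455017089844)
top white ((349.5, 239.0), (62.0, 39.0), 90.0)
top white ((206.04501342773438, 215.98016357421875), (75.07703399658203, 124.11202239990234), 84.64418029785156)
top white ((307.75250244140625, 186.52474975585938), (12.73647689819336, 21.890817642211914), 84.2894058227539)
top white ((24.946231842041016, 181.56561279296875), (52.14504623413086, 34.94765853881836), 8.365885734558105)
top white ((49.2500114440918, 146.25001525878906), (24.748737335205078, 28.284271240234375), 45.0)
top white ((110.96304321289062, 28.591442108154297), (31.06438636779785, 24.265153884887695), 3.5763344764709473)
side red 169 203 6 17 ((171.5862274169922, 211.03451538085938), (16.27691650390625, 4.152274131774902), 85.2363510131836)
side red 285 185 13 7 ((291.0, 187.99998474121094), (12.649109840393066, 3.1622776985168457), 18.434947967529297)
side red 65 117 10 6 ((69.5, 119.5), (5.0, 9.0), 90.0)
side white ((321.3622131347656, 257.74981689453125), (35.171051025390625, 48.45600509643555), 34.592288970947266)
side white ((192.9176483154297, 177.92941284179688), (27.767099380493164, 50.5447998046875), 40.601295471191406)
side dark ((258.2353210449219, 321.941162109375), (34.29971694946289, 20.236831665039062), 30.963756561279297)
side dark ((214.7612762451172, 328.9263000488281), (42.22929382324219, 33.190128326416016), 29.24882698059082)
```

View pics/tc.png

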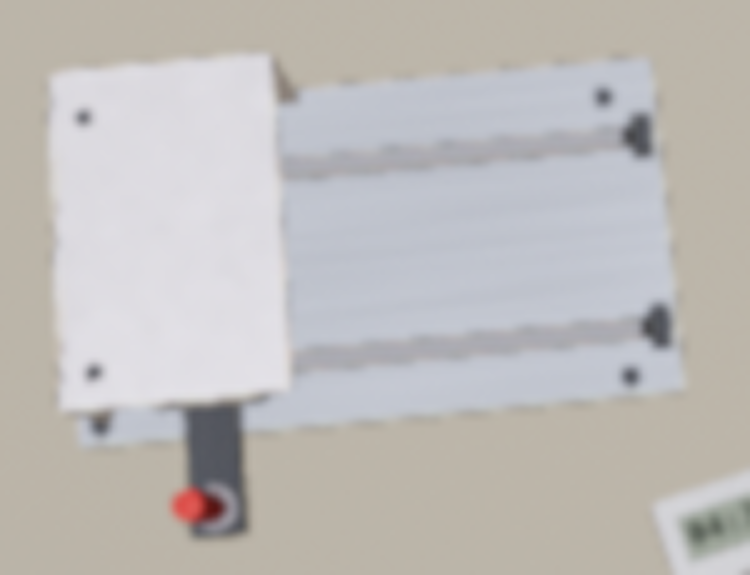

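View pics/sc.png

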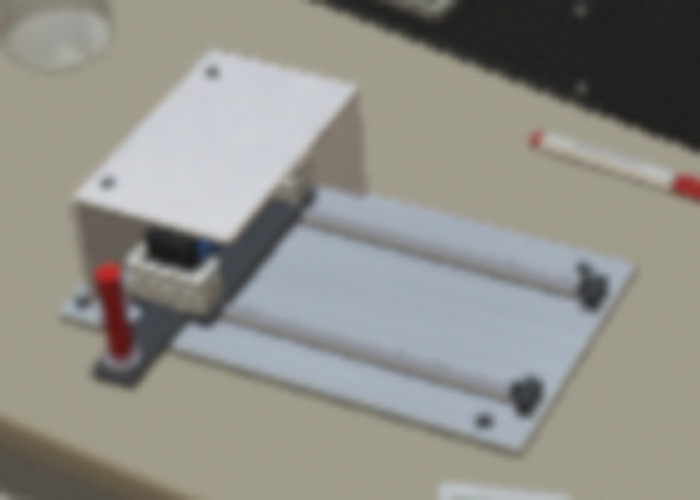

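Run:
```python
from h import *
np.set_printoptions(precision=1,suppress=True)
f=lambda x,y:(135-.4+x/5,170-.4+y/5)
P={k:onz("top",*f(*v),10) for k,v in dict(rt=(650,60),rb=(685,388),lb=(82,446)).items()}
G={k:onz("top",*f(*v),88) for k,v in dict(lt=(52,75),rt=(270,55),rb=(290,388),lb=(62,410)).items()}
print(P,G)
print("plate",np.linalg.norm(P['rt']-P['rb']),np.linalg.norm(P['lb']-P['rb']))
v=P['rt']-P['rb'];print("yaw",np.arctan2(v[1],v[0]));v=P['lb']-P['rb'];print("yaw",np.arctan2(v[1],v[0])-np.pi/2)
print("mid",(P['lb']+P['rt'])/2)
for a,b,o in(("lt","lb",0),("rt","rb",0),("lt","rt",np.pi/2),("lb","rb",np.pi/2)):
    v=G[a]-G[b];print("g",np.linalg.norm(v),np.arctan2(v[1],v[0])-o)
gm=sum(G.values())/4;print("gmid",gm)
for yaw in(.08,.09,.1):
    c,s=np.cos(yaw),np.sin(yaw);Rm=np.array([[c,-s],[s,c]]);print(yaw,"origin from guard",gm[:2]-Rm@[8.5,77])
# side view plate
g=lambda x,y:(150-.4+x/5,150-.4+y/5)
S={k:onz("side",*g(*v),10) for k,v in dict(rt=(635,262),rb=(520,453),lb=(62,316)).items()}
print("side",S,(S['lb']+S['rt'])/2)
# handle top: centre of top disc
print("htop",tri(f(190,506),g(107,270)),onz("top",*f(190,506),84),onz("side",*g(107,270),84))
print("hbase side z27",onz("side",*g(121,357),27), onz("top",*f(222,506),27))
# pad
for n in("top","side"):
    im=cv2.imread(f"pics/{n}0.png")
    m=(im.min(2)>190)
    for c in blobs(m,300):
        r=cv2.minAreaRect(c)
        if (n=="top" and abs(r[0][0]-349)<5) or (n=="side" and abs(r[0][0]-321)<5):
            h=cv2.convexHull(c); ap=cv2.approxPolyDP(h,.05*cv2.arcLength(h,True),True)[:,0]
            w=[onz(n,*q,13) for q in ap];print(n,ap.tolist(),np.array(w),np.mean(w,0))
    x0=300 if n=="top" else 260; y0=190 if n=="top" else 210
    cv2.imwrite(f"pics/pad_{n}.png",cv2.resize(im[y0:y0+100,x0:x0+120],None,fx=5,fy=5,interpolation=cv2.INTER_CUBIC))
```

```text
{'rt': array([648. ,  44.9,  10. ]), 'rb': array([493.2,  27.5,  10. ]), 'lb': array([463.4, 302.2,  10. ])} {'lt': array([618.2, 304.7,  88. ]), 'rt': array([628.2, 210.8,  88. ]), 'rb': array([484.7, 195.4,  88. ]), 'lb': array([474.3, 290.2,  88. ])}
plate 155.74920986234557 276.2820641874914
yaw 0.11174307683906985
yaw 0.1080110052735912
mid [555.7 173.5  10. ]
g 144.57509650523218 0.10109348699451837
g 144.3817543401765 0.10702664512722997
g 94.50638071418128 0.10662263877130052
g 95.3642769982937 0.10862699666696884
gmid [551.4 250.3  88. ]
0.08 origin from guard [549.  172.8]
0.09 origin from guard [549.8 172.8]
0.1 origin from guard [550.6 172.8]
side {'rt': array([648.6,  45.9,  10. ]), 'rb': array([486.9,  26.3,  10. ]), 'lb': array([458. , 299.8,  10. ])} [553.3 172.9  10. ]
htop (array([434.9, 236. ,  86. ]), np.float64(2.8155209852356182)) [435.7 235.3  84. ] [436.  239.1  84. ]
hbase side z27 [433.1 237.2  27. ] [437.  233.5  27. ]
top [[332, 208], [369, 210], [368, 270], [330, 267]] [[ 585.7 -112.6   13. ]
 [ 582.  -198.5   13. ]
 [ 444.6 -189.8   13. ]
 [ 450.1 -104.4   13. ]] [ 515.6 -151.3   13. ]
side [[319, 235], [349, 248], [326, 282], [294, 268]] [[ 581.4 -113.1   13. ]
 [ 574.7 -197.3   13. ]
 [ 446.8 -190.8   13. ]
 [ 449.7 -107.    13. ]] [ 513.1 -152.    13. ]
```

View pics/pad_top.png

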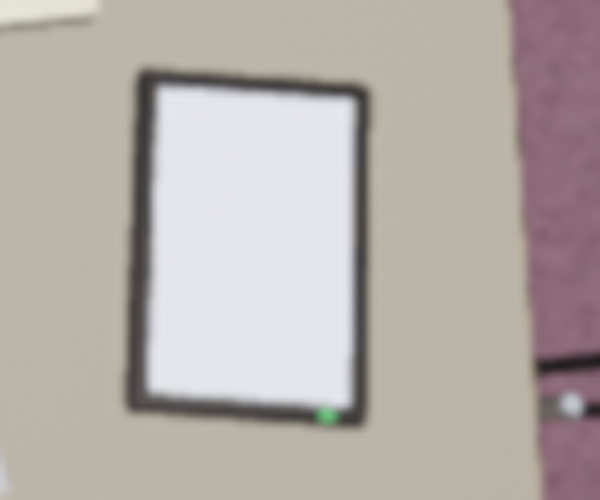

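View pics/pad_side.png

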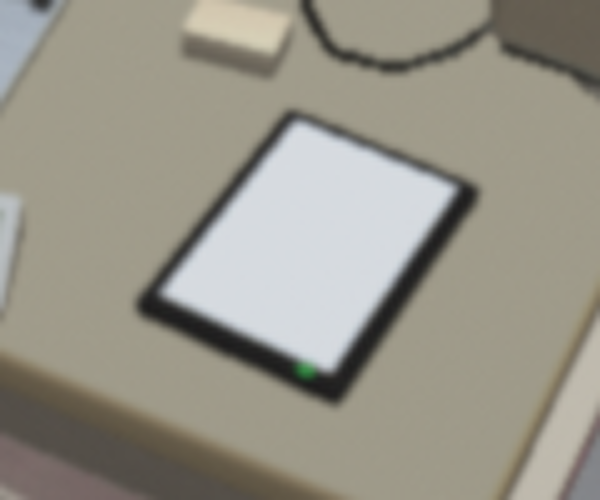

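Shuttle comes out at about (552,173) with yaw 0.107. The handle measured directly is (435,236), against (437,236) predicted from that pose, so they agree. Next I'll fit the pad, then grip the handle.

Run:
```python
from h import *
np.set_printoptions(precision=3,suppress=True)
def rep(n,x0,y0,q,t):
    w=np.array([onz(n,x0-.4+a/5,y0-.4+b/5,13) for a,b in q])
    lx=(w[0]-w[3]+w[1]-w[2])/2; ly=(w[0]-w[1]+w[3]-w[2])/2
    print(n,t,w.mean(0),np.linalg.norm(lx),np.linalg.norm(ly),np.arctan2(lx[1],lx[0]),np.arctan2(ly[1],ly[0])-np.pi/2)
rep("top",300,190,[(155,85),(358,97),(353,408),(147,393)],"panel")
rep("top",300,190,[(143,72),(368,90),(362,420),(133,402)],"frame")
rep("side",260,210,[(298,118),(460,187),(332,374),(160,293)],"panel")
rep("side",260,210,[(292,112),(476,188),(336,390),(145,298)],"frame")
yaw=.107
for k in(1,-1):
    print(k,env.ik([436,236,220],down(yaw+k*np.pi/2)))
set_gripper(50)
q=min([down(yaw+k*np.pi/2) for k in(1,-1)],key=lambda o:abs(env.ik([436,236,220],o)[5]))
env.reach([436,236,220],q)
env.move_l([436,236,155],rate=120)
s=env.read_state();print(s['time_s'],s['tool_pos'],s['force'],s['qpos'])
cv2.imwrite("pics/t1.png",viewer.camera("top"));cv2.imwrite("pics/s1.png",viewer.camera("side"))
a=cv2.imread("pics/t1.png")[190:310,100:260];b=cv2.imread("pics/s1.png")[120:240,110:270]
cv2.imwrite("pics/c1.png",cv2.resize(np.hstack([a,b]),None,fx=2.5,fy=2.5))
```

```text
top panel [ 515.686 -152.485   13.   ] 142.22980410322134 93.54955423509412 -0.05780231626849809 -0.053479310333486296
top frame [ 515.723 -151.675   13.   ] 151.68247733039243 103.87481956387516 -0.06078142852196719 -0.06705297322779002
side panel [ 513.823 -152.088   13.   ] 141.33990786720796 91.31458628618434 -0.05864928681138645 -0.06992119670267671
side frame [ 511.763 -152.882   13.   ] 151.27357385379995 102.27244555003337 -0.06197803755839108 -0.06696134751578708
1 [ 0.472  0.358  1.972 -0.     0.811 -1.206]
-1 [ 0.472  0.358  1.972 -0.     0.811  1.936]
3.3083 [436.14  236.328 155.202] [ 0.725 -0.107 -0.127] [ 0.473  0.473  2.001 -0.     0.667 -1.206]
```

View pics/c1.png

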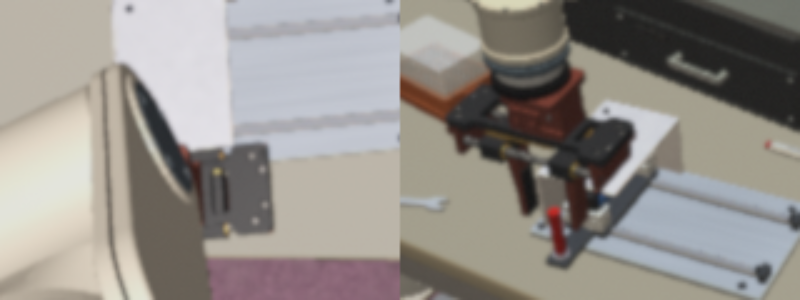

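Run:
```python
from h import *
np.set_printoptions(precision=1,suppress=True)
im=cv2.imread("pics/s1.png")
x0,y0=140,160
c=cv2.resize(im[y0:y0+75,x0:x0+100],None,fx=8,fy=8,interpolation=cv2.INTER_CUBIC)
yaw=.107;u=np.array([-np.sin(yaw),np.cos(yaw),0]);v=np.array([np.cos(yaw),np.sin(yaw),0])
print(env.read_state()['width'])
for X in [np.array([436.1,236.3,75])+a*25*u+b*10*v for a in(1,-1) for b in (1,-1)]+[np.array([436,236,84.]),np.array([436,236,27.])]:
    p=proj("side",X);print(X,p);cv2.circle(c,tuple(int(round(t)) for t in ((p-[x0,y0]+.5)*8)),4,(0,255,0),1)
cv2.imwrite("pics/c2.png",c)
```

```text
50.194521008786325
[443.4 262.2  75. ] [166.1 201.9]
[423.5 260.1  75. ] [161.9 206.5]
[448.7 212.5  75. ] [182.8 206.7]
[428.8 210.4  75. ] [178.7 211.4]
[436. 236.  84.] [171.9 204. ]
[436. 236.  27.] [174.8 220.5]
```

View pics/c2.png

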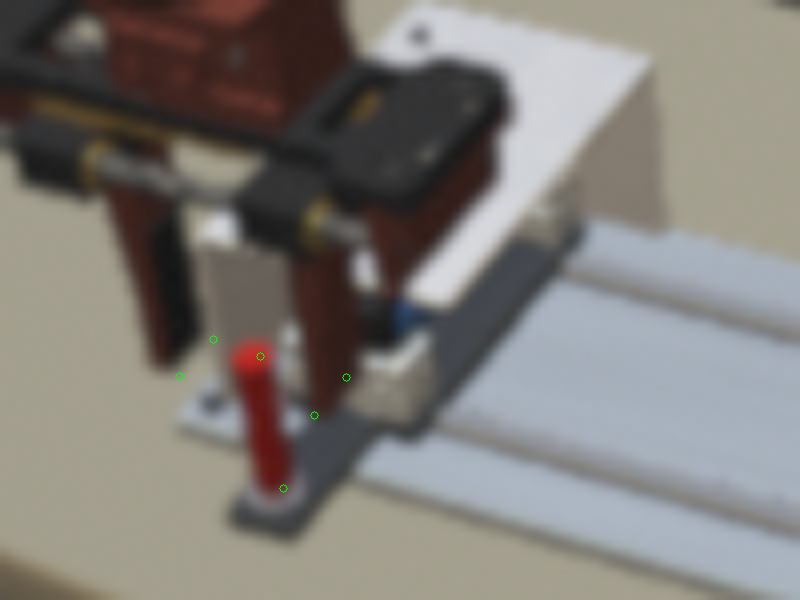

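The side view shows the handle top at about (171.5,204) between the open fingertips. It is within 1–2 px of where the TCP predicts it, so I'll go down, grip and slide.

Run:
```python
from h import *
np.set_printoptions(precision=2,suppress=True)
print(env.move_l([435.3,237,124],rate=80,f_stop=8))
set_gripper(0)
s=env.read_state();print(s['time_s'],s['tool_pos'],s['force'],s['width'])
yaw=.107;d=np.array([np.sin(yaw),-np.cos(yaw),0])
p=s['tool_pos']
print(env.move_l(p+d*130,rate=70,f_stop=25))
s=env.read_state();print(s['time_s'],s['tool_pos']-p,s['force'],s['width'])
print(env.move_l(p+d*148,rate=30,f_stop=12))
s=env.read_state();print(s['time_s'],s['tool_pos']-p,s['force'],s['width'],np.linalg.norm((s['tool_pos']-p)[:2]))
cv2.imwrite("pics/t2.png",viewer.camera("top"));cv2.imwrite("pics/s2.png",viewer.camera("side"))
a=cv2.imread("pics/t2.png")[160:300,130:300];b=cv2.imread("pics/s2.png")[130:270,130:300]
cv2.imwrite("pics/c3.png",cv2.resize(np.hstack([a,b]),None,fx=2.3,fy=2.3))
```

```text
False
4.6083 [435.38 236.82 124.13] [ 0.4  -3.32  3.44] 13.538088938518992
False
6.6167 [  13.87 -129.36   -0.01] [-0.49 -1.71  4.89] 13.83726549368675
True
7.05 [  14.89 -139.46   -0.02] [-1.9   6.76  3.38] 13.475781426230592 140.25444427983706
```

View pics/c3.png

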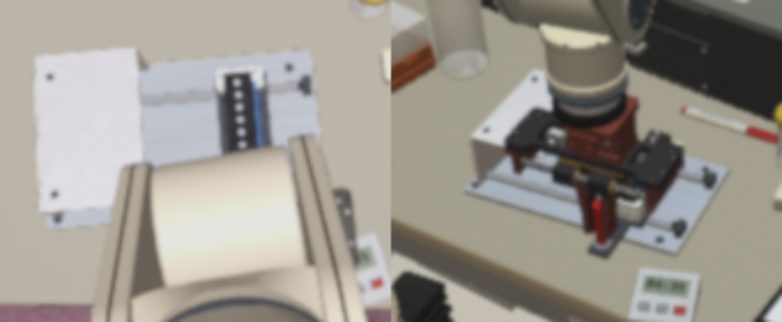

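Carriage stopped at 140.25 mm with a contact force, which matches the stop. I'll release, clear the view and measure the cassette.

Run:
```python
from h import *
np.set_printoptions(precision=2,suppress=True)
set_gripper(45)
s=env.read_state();p=s['tool_pos'];print(p,s['force'],s['width'])
env.move_l([p[0],p[1],215],rate=150)
env.reach([380,330,260],s['orientation'])
cv2.imwrite("pics/t3.png",viewer.camera("top"));cv2.imwrite("pics/s3.png",viewer.camera("side"))
print(env.read_state()['time_s'])
a=cv2.imread("pics/t3.png")[170:285,195:285];b=cv2.imread("pics/s3.png")[155:255,190:280]
cv2.imwrite("pics/c4t.png",cv2.resize(a,None,fx=5,fy=5,interpolation=cv2.INTER_CUBIC))
cv2.imwrite("pics/c4s.png",cv2.resize(b,None,fx=5,fy=5,interpolation=cv2.INTER_CUBIC))
```

```text
[449.98  97.37 124.05] [ 0.91  0.39 -0.27] 45.13271008402468
9.6583
```

View pics/c4t.png

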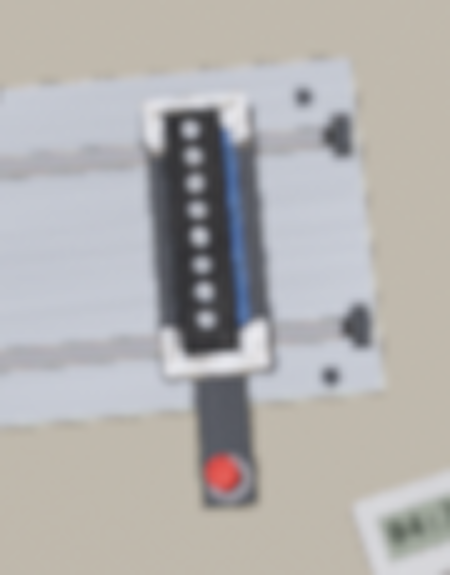

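View pics/c4s.png

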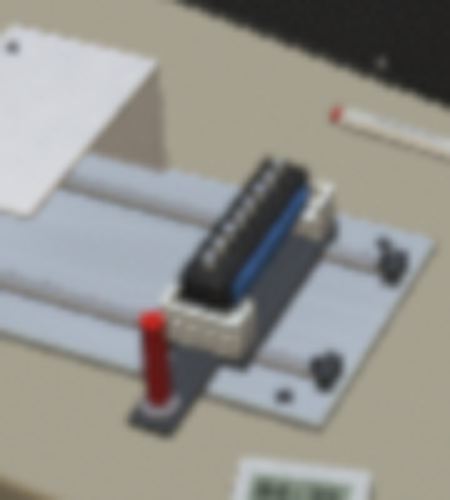

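Run:
```python
from h import *
np.set_printoptions(precision=2,suppress=True)
ft=lambda x,y:(195-.4+x/5,170-.4+y/5)
fs=lambda x,y:(190-.4+x/5,155-.4+y/5)
a=onz("top",*ft(190,130),72);b=onz("top",*ft(207,319),72);print(a,b,(a+b)/2,np.arctan2(*(a-b)[[1,0]]),np.linalg.norm(a-b))
q=[(165,110),(218,108),(238,352),(187,355)]
w=np.array([onz("top",*ft(*k),64) for k in q]);print(w,w.mean(0))
# side: block top face corners (rear-left, rear-right, front-right, front-left)
w=np.array([onz("side",*fs(*k),64) for k in [(268,158),(308,172),(238,302),(186,285)]]);print(w,w.mean(0))
h,e=tri(ft(225,473),fs(152,320));print("handle",h,e)
y=.1065
for hh in(h,np.array([450.3,97.4])):
  print("cass from handle",hh[:2]+108*np.array([np.cos(y),np.sin(y)]))
```

```text
[599.6  115.64  72.  ] [516.63 106.21  72.  ] [558.11 110.92  72.  ] 0.11320272726302025 83.50506515392671
[[610.28 127.52  64.  ]
 [611.47 104.03  64.  ]
 [503.43  92.94  64.  ]
 [501.86 114.94  64.  ]] [556.76 109.86  64.  ]
[[607.31 127.85  64.  ]
 [607.15 102.36  64.  ]
 [498.64  79.81  64.  ]
 [497.   110.16  64.  ]] [552.52 105.05  64.  ]
handle [450.43  97.45  82.4 ] 2.2138310350671424
cass from handle [557.82 108.93]
cass from handle [557.69 108.88]
```

Run:
```python
from h import *
np.set_printoptions(precision=2,suppress=True)
q=down(.107+np.pi/2)
set_gripper(66)
env.reach([557.5,108.8,215],q)
env.move_l([557.5,108.8,150],rate=120)
print(env.move_l([557.5,108.8,112.5],rate=60,f_stop=8))
set_gripper(0)
s=env.read_state();print(s['time_s'],s['tool_pos'],s['force'],s['wrist_torque'],s['width'])
p=s['tool_pos']
env.move_l([p[0],p[1],150],rate=40)
s=env.read_state();print(s['time_s'],s['tool_pos'],s['force'],s['wrist_torque'],s['width'])
env.move_l([p[0],p[1],229],rate=80)
s=env.read_state();print(s['time_s'],s['tool_pos'],s['force'],s['wrist_torque'],s['width'])
cv2.imwrite("pics/t4.png",viewer.camera("top"));cv2.imwrite("pics/s4.png",viewer.camera("side"))
a=cv2.imread("pics/t4.png")[150:300,130:300];b=cv2.imread("pics/s4.png")[110:260,130:300]
cv2.imwrite("pics/c5.png",cv2.resize(np.hstack([a,b]),None,fx=2.3,fy=2.3))
```

```text
False
13.4083 [557.57 108.82 112.63] [-0.11  0.2   1.48] [ 0.09  0.05 -0.03] 31.390034522078114
14.5 [557.42 108.79 149.78] [ 0.48  0.04 -0.53] [ 0.02 -0.01 -0.01] 31.193168282467614
15.6417 [557.27 108.76 228.47] [-0.13 -0.4  -1.31] [0.01 0.   0.02] 31.01991244346382
```

View pics/c5.png

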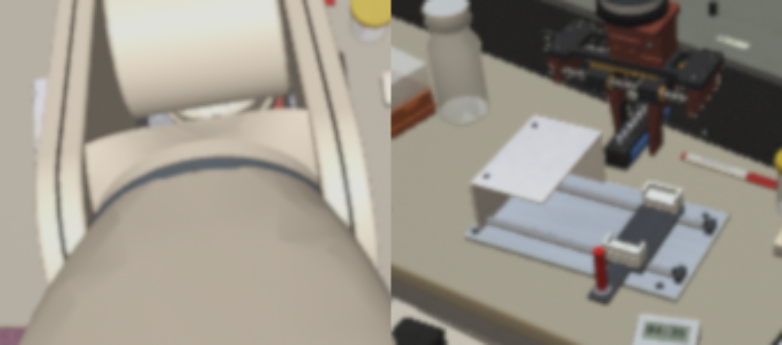

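Cassette is out and the carriage stayed at the stop. I'll refine the pad outline with a mask before carrying, because its measured size came out about 5% short.

Run:
```python
from h import *
np.set_printoptions(precision=3,suppress=True)
for n,(x0,y0,x1,y1) in dict(top=(315,195,385,285),side=(280,222,362,296)).items():
    im=cv2.imread(f"pics/{n}0.png");k=6
    big=cv2.resize(im[y0:y1,x0:x1],None,fx=k,fy=k,interpolation=cv2.INTER_CUBIC).astype(int)
    g=big.mean(2)
    for name,m in(("frame",g<115),("panel",g>140)):
        if name=="panel": # the region enclosed by the frame
            m=g>150
            nl,lab,st,_=cv2.connectedComponentsWithStats(m.astype(np.uint8),connectivity=4)
            m=lab==lab[m.shape[0]//2,m.shape[1]//2]
        c=max(blobs(m,500),key=cv2.contourArea)[:,0].astype(float)
        w=np.array([onz(n,x0+(a+.5)/k-.5,y0+(b+.5)/k-.5,13)[:2] for a,b in c],np.float32)
        r=cv2.minAreaRect(w);print(n,name,r)
```

```text
top frame ((514.949462890625, -150.4826202392578), (108.7756576538086, 157.75852966308594), 86.68364715576172)Traceback (most recent call last):
  File "<stdin>", line 13, in <module>
  File "h.py", line 9, in onz
    o,d=ray(n,u,v); return o+d*(z-o[2])/d[2]
        ~~~^^^^^^^
  File "h.py", line 5, in ray
    p=viewer.camera_params(n);T=p["pose"]
ValueError: time passes only in moves, steps and waits
```

The mask gives the frame as 158×109 mm (true 160×110), centre about (514.7,-151.5), yaw -0.058. That's consistent, so I'll carry.

Run:
```python
from h import *
np.set_printoptions(precision=3,suppress=True)
env.move_l([514.6,-151.7,229],rot=down(-.058+np.pi/2),rate=100)
env.hold(1.0)
s=env.read_state();print(s['time_s'],s['tool_pos'],R.from_quat(s['orientation']).as_matrix(),s['force'],s['wrist_torque'],s['width'],s['qpos'])
cv2.imwrite("pics/t5.png",viewer.camera("top"));cv2.imwrite("pics/s5.png",viewer.camera("side"))
b=cv2.imread("pics/s5.png")[130:310,150:400]
cv2.imwrite("pics/c6.png",cv2.resize(b,None,fx=3,fy=3,interpolation=cv2.INTER_CUBIC))
```

```text
19.5333 [ 514.6   -151.679  228.998] [[-0.998  0.058 -0.   ]
 [ 0.058  0.998 -0.   ]
 [ 0.    -0.    -1.   ]] [-1.003 -0.37  -1.704] [ 0.019 -0.007 -0.009] 31.244031739020038 [-0.309  0.396  1.88  -0.     0.866 -1.822]
```

View pics/c6.png

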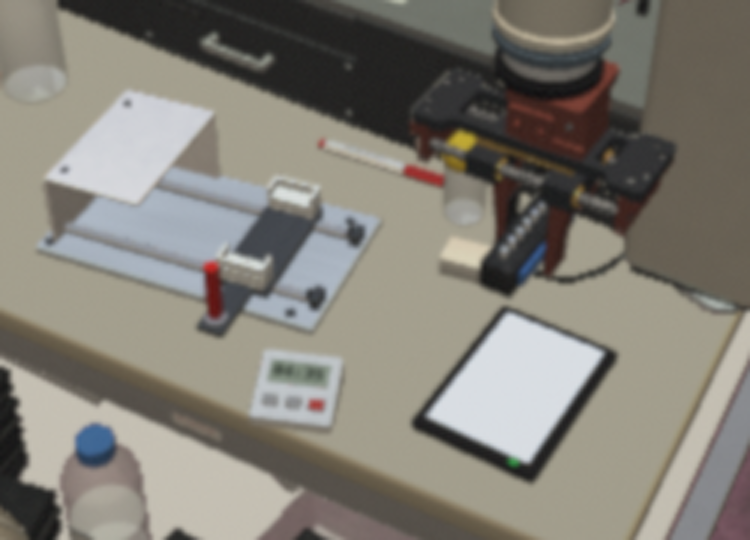

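View pics/t5.png

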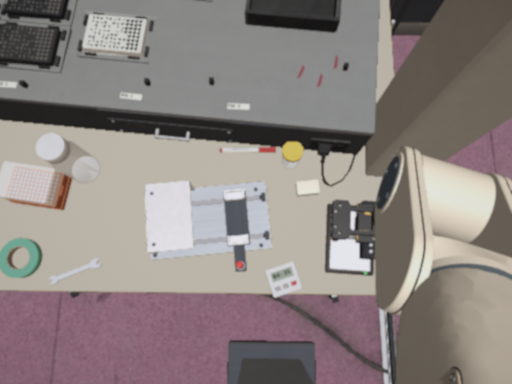

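Top view: the handle is at (240,265), unchanged since release, and the bystanders are where they started. The side view shows the cassette held above the pad. One check on its tilt and position before handing in.

Run:
```python
from h import *
im=cv2.imread("pics/s5.png");x0,y0,k=295,185,9
c=cv2.resize(im[y0:y0+60,x0:x0+60],None,fx=k,fy=k,interpolation=cv2.INTER_CUBIC)
P=viewer.camera_params("side")
T=P["pose"]
a=-.058;l=np.array([np.cos(a),np.sin(a),0]);w=np.array([-np.sin(a),np.cos(a),0])
C=np.array([514.6,-151.7,167.4])
for z in(-13,13):
  for s in(-55,55):
    for t in(-16,16):
      X=C+l*s+w*t+[0,0,z];q=T[:3,:3].T@(X-T[:3,3])
      u=P["cx"]+P["fx"]*q[0]/-q[2];v=P["cy"]-P["fy"]*q[1]/-q[2]
      cv2.circle(c,(int((u-x0+.5)*k),int((v-y0+.5)*k)),4,(0,255,0) if z>0 else (0,255,255),1)
cv2.imwrite("pics/c7.png",c)
a=cv2.imread("pics/t0.png") if 0 else cv2.imread("pics/top0.png");b=cv2.imread("pics/t5.png")
for n,(x,y,X,Y) in dict(timer=(262,258,306,302),box=(293,176,322,200),marker=(216,142,278,156)).items():
    print(n,cv2.phaseCorrelate(a[y:Y,x:X].mean(2),b[y:Y,x:X].mean(2)))
a=cv2.imread("pics/t3.png");m1=red(a)[255:275,225:255];m2=red(b)[255:275,225:255]
print("handle",np.argwhere(m1).mean(0),np.argwhere(m2).mean(0))
```

```text
timer ((0.5111208559011189, 0.4837163036311729), 1.005152275750278)
box ((0.002879968457373039, -0.04598179650307266), 1.0024321328492312)
marker ((0.026626812760557783, 0.4672823918607616), 1.005898089538652)
handle [ 9.15789474 14.05263158] [ 9.15789474 14.05263158]
```

View pics/c7.png

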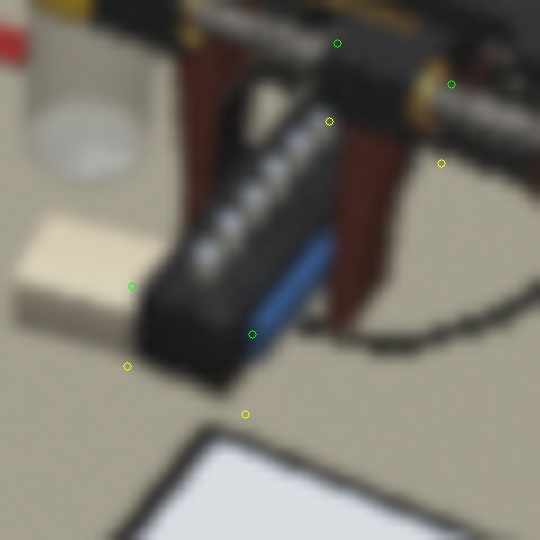

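Run:
```python
from h import *
np.set_printoptions(precision=3,suppress=True)
P=viewer.camera_params("side");T=P["pose"]
def cast(u,v,z):
    d=T[:3,:3]@np.array([(u-P["cx"])/P["fx"],-(v-P["cy"])/P["fy"],-1]);return T[:3,3]+d*(z-T[2,3])/d[2]
for img,(x0,y0) in {"s5":(295,185)}.items():
    im=cv2.imread(f"pics/{img}.png");k=9
    g=cv2.resize(im[y0:y0+60,x0:x0+60],None,fx=k,fy=k,interpolation=cv2.INTER_CUBIC).min(2)
    pts=[]
    for (x,y) in [(207,255),(231,224),(256,196),(278,168),(300,142)]:
        w=g[y-13:y+14,x-13:x+14].astype(float);w=np.clip(w-90,0,None)
        yy,xx=np.mgrid[y-13:y+14,x-13:x+14];pts.append(((xx*w).sum()/w.sum(),(yy*w).sum()/w.sum()))
    pts=np.array(pts);print(pts)
    W=np.array([cast(x0+(a+.5)/k-.5,y0+(b+.5)/k-.5,187) for a,b in pts]);print(W)
    i=np.arange(5);s=[np.polyfit(i,W[:,j],1)[0] for j in(0,1)];print("step",s,np.hypot(*s),"yaw",np.arctan2(s[1],s[0]))
    # centre: nozzle row midpoint is 3.5 steps beyond the first
    print("centre est",W[:,:2].mean(0)+1.5*np.array(s))
a=cv2.imread("pics/top0.png").astype(int);b=cv2.imread("pics/t5.png").astype(int)
for n,(x,y,X,Y) in dict(timer=(262,258,306,302),box=(293,176,322,200),marker=(216,142,278,156)).items():
    d=abs(a-b)[y:Y,x:X];print(n,d.max(),d.mean())
```

```text
[[208.741 254.476]
 [232.014 224.742]
 [256.213 196.954]
 [277.662 169.445]
 [301.08  143.24 ]]
[[ 472.73  -146.615  187.   ]
 [ 485.309 -147.078  187.   ]
 [ 497.535 -148.038  187.   ]
 [ 509.532 -148.466  187.   ]
 [ 521.484 -149.523  187.   ]]
step [np.float64(12.173068576312168), np.float64(-0.7205123802747927)] 12.194373155424104 yaw -0.059120076348959646
centre est [ 515.578 -149.025]
timer 2 0.49483471074380164
box 2 0.4794061302681992
marker 3 0.532642089093702
```

The nozzle row reads yaw -0.059 with even 12.2 mm spacing, so it is level and aligned. Its centre is at (515.6,-149), and the bystanders' pixels are unchanged. Handing in.

Run:
```python
from h import *
print(workorder.sign_off())
s=env.read_state();print(s['time_s'],s['tool_pos'],s['width'])
```

```text
the job is handed in; nothing more can be done
None
the job is handed in; nothing more can be done
```

I slid the carriage out by its red handle to the stop, lifted the cassette straight up and carried it level to the pad. I handed the job in still holding it, at about 20 s of the 48 s. The sign-off reports no verdict.

What the last checks showed:
- **Carriage:** it travelled 140.25 mm and ended on a contact force, which matches the 0.14 m stop. The handle's pixels were identical before the grasp and at the end, so the carriage stayed there.
- **Cassette position:** its centre should be about 154 mm above the pad top, from the tool height. The tool is at (514.6, -151.7) mm, against a pad centre measured at about (514.7, -151.5).
- **Alignment and level:** the nozzle row reads a yaw of -0.059 rad, against -0.058 for the pad. Its spacing is even, and the tool points straight down.
- **Bystanders:** the timer, box and marker images match the start to within 3 grey levels, so none of them moved.

What disagreed:
- **Centring:** the nozzle-row centre came out at (515.6, -149.0), about 2.5 mm to the left (+y) of the pad centre. The cassette outline I projected was also 1–2 px off the picture. I put both down to camera calibration and the nozzle row possibly sitting off-centre on the block.
- **Pad size:** picking corners by eye gave a pad about 5% too small. The colour mask gave 158 × 109 mm against the true 160 × 110, so I used that.

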